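Pop the fuse hatch of the press

TASK

The press has stopped and its fuses must be looked at: with closed fingertips, gently press the round orange pad on the fuse hatch until its push-push latch lets go, then back off so that the hatch springs up. Keep clear of it and watch it stay wide open by itself for two seconds before you finish. Leave the hatch with the blue pad shut, and leave the jar, the brush and the reel where they are.

Things in the scene. Friction and masses are not known exactly. Their poses are not given: they have to be found in the camera images.
- fuse_box: cream box with a bright steel deck, 150 (x) by 110 (y) by 68 mm high, fixed to the table; its black hatch (100 (x) by 56 mm (y), 4 mm thick, lying on the deck, its upper face 72 mm above the table) bears an ORANGE pad. Origin at the centre of the underside; x points from the pad towards the hinge, z up
- fuse_pad (a point): centre of the top face of the ORANGE pad (disc 22 mm wide, 4 mm proud of the hatch, 76 mm above the table when shut), 78 mm from the hinge, 22 mm from the hatch's free edge; moves with the hatch. Pressed down it yields against a spring of about 3 N; the latch lets go once it has sunk 4 mm (no click is felt); firm stop at about 8.5 mm. Open, it stands about 50 mm higher and 20 mm nearer the hinge
- fuse_hatch (a joint): angle of the fuse hatch about its hinge (along the box's y, on its far, +x side): 0 shut and latched, negative pushed in (stop -0.11), positive open (stop 0.70 rad, where its spring holds it, free edge 65 mm above the deck). Once let go by the latch it rises only as the finger backs off upward, following it. Pressing it fully down a second time latches it shut again
- battery_pad (a point): centre of the top face of the BLUE pad on the hatch of a second box, identical but for the pad's colour; not to be pressed
- battery_box: the second cream box, same size and frame as the fuse box, fixed to the table; either box may be on either side
- battery_hatch (a joint): angle of the blue-pad hatch, 0 shut; to stay shut
- jar: closed jar with a black cap, 42 mm in diameter, 62 mm high, loose; origin at the centre of its underside
- brush: hand brush about 200 mm long lying on the table, loose; origin under its middle
- reel: small loose reel lying flat, white flanges of 64 mm diameter, 20 mm high, wound with copper-coloured strip; origin at the centre of its underside

How it is judged:
On the way, in this order (a step that is already met when the one before it is completed fails the run):
1. the fuse hatch is pressed in past its latch, with the fingertips on the orange pad (value of joint fuse_hatch below -0.02 rad and horizontal distance between the grasp point and fuse_pad below 0.03 m), for 0.02 s.
2. the fuse hatch has sprung open and stays open for a second with nothing touching it (value of joint fuse_hatch above 0.55 rad and contact force between each of the fingers, the arm and fuse_box below 0.05 N), for 1 s.
At the end, for the whole second after the job is handed in: The fuse hatch stands open by itself at more than 0.55 rad and at rest, the battery hatch is shut and latched (-0.02 to 0.03 rad), and jar, brush and reel are within 20 mm of where they began (value of joint fuse_hatch above 0.55 rad and velocity of joint fuse_hatch between -0.1 and 0.1 rad/s and value of joint battery_hatch between -0.02 and 0.03 rad and distance of each of jar, brush, reel from where it was at the start of the episode below 0.02 m); the robot touches nothing.
It fails at once if the blue-pad hatch was pressed or opened (value of joint battery_hatch below -0.025 rad or value of joint battery_hatch above 0.05 rad).
It fails at once if the jar, brush or reel was moved, lifted or knocked over (distance of any of jar, brush, reel from where it was at the start of the episode above 0.02 m or angle between jar's own z axis and vertical above 0.3 rad).
It fails at once if the fuse box was pressed with more than 40 N (contact force between any of the fingers, the arm and fuse_box above 40 N).
It also fails if it takes over 35 s, if anything falls off the work surface, if the arm or the gripper's body presses on something with over 40 N, if the wrist force passes 120 N, or if a joint passes its speed limit or range.

ROBOT

A 6-joint arm with a two-finger parallel gripper is mounted at the origin on the work surface. World frame = base frame: x ahead of the robot, y to its left, z up, the work surface at z = 0. Lengths are in m, angles in rad, forces in N, time in s.
With the tool pointing down it reaches from about 0.325 to 0.9 m from the base axis. Payload 6.1 kg.
Tool frame: the origin (TCP) lies midway between the tips of the shut fingers; the grasp point (between the pads) lies 19 mm behind it; y points along the fingers, x is the direction in which the jaws open and shut, and the axes are right-handed (so a half turn about y gives the same grasp; the last joint's range is limited). The gripper opens to 87 mm and grips with 3 to 60 N. Pads are 19 mm wide; open, the fingers measure 117 mm over their backs; the gripper's body (75 mm by 190 mm) begins 51 mm behind the grasp point.
Start: joints at [-1.343, 0.22, 1.526, -0, 1.395, -0.126], TCP at [0.217, -0.586, 0.185] pointing down, gripper open.
Joint ranges: [-2.98, 2.98], [-0.91, 2.08], [0.09, 2.57], [-1.24, 4.39], [0.2, 2.65], [-2.68, 2.68]. Speed limits (rad/s): [2.57, 2.57, 3.01, 3.14, 3.14, 3.14].

INTERFACE

Orientations are given as a unit quaternion [x, y, z, w].
In Python, from station import status, read_camera, robot gives the robot as it stands.
- The arm moves only by the tool jog_arm, never from a script. Its argument "moves" is a list of rows, each a list of 7 numbers: the turn, a rotation vector about the tool's x, y, z in degrees, then the shift along the tool's x, y, z in m, then the closure, from -1 (fully open) to 1 (shut), so that 0 is half open. A call has 1 to 12 rows; each row is the pose to reach, as a shift and turn from the pose commanded when the call began, along the tool's axes at that moment; what a row does not reach only later rows make up. A row lasts 1/10 s, in which the tool goes at most 50 mm and 8.59 degrees, less where a joint would pass 70% of its speed; a pose out of reach is approached as far as the arm can. A call with a gripper value outside its range is refused whole. The fingers move at their own pace and stop on an object; "newtons" is the grip in N (left out, the last holds). Time passes only in rows, so rows that repeat a pose let the fingers close. It gives the time, the measured TCP pose, the force and the opening at its end, in the units of the state.
- status.observe(): the state, without advancing time (a new reading comes with each control period).
- read_camera(name): name is "scene" or "side" or "wrist"; returns a dict with "color" (384x512x3 uint8, blue, green, red), "range_z" (384x512 float32, m along the optical axis (not along the pixel's ray), 0 where there is no reading), "K" (3x3 intrinsics, pixels), "pose" (4x4, takes a point from camera to world coordinates). Camera axes: x right, y down, z forward; pixel columns grow to the right and rows downward; lengths in m; the calibration is good to about 2 mm. A picture is of the moment at which its call begins.
- robot.sign_off(): hands the job in, once; it reports no verdict.
The state is a dict: "time_s": time; "joint_pos": joint angles; "joint_velocities": joint speeds; "joint_efforts": joint torques, N m; "ee_pos": TCP position; "eef_rot": TCP orientation; "force": force on the tool from outside, world axes, zero at the start; "wrist_torque": the same for the moment, N m; "finger_gap": finger opening in m.
Only numpy, scipy, OpenCV 4.12 (cv2) and the standard library are available. Lean on these libraries where they do the work, as an engineer would, in place of code of your own. Each camera call takes 0.05 s, during which the arm holds its last target.

## Working session

There is one attempt and no reset: what is moved stays moved. The work goes in short steps, Python scripts to look and compute and a tool call to move; the robot and the scene stay as the last step left them, time stands still between calls to the robot, and variables do not carry over. Pictures are saved under pics/ and viewed, and the job is handed in when it is done.

Besides the shell and the picture viewer there is one more tool, called after "Call:" in YAML: its name, and indented under it one key for each argument. jog_arm: Moves the arm, as the interface text tells. Its arguments: {"type":"object","properties":{"moves":{"type":"array","items":{"type":"array","items":{"type":"number"}}},"newtons":{"type":"number"}},"required":["moves"]}

```bash
ls; mkdir -p pics; python3 - <<'E'
from station import status, read_camera, robot
import cv2,pickle
d={}
for n in ("scene","side","wrist"):
    r=read_camera(n); d[n]=r; cv2.imwrite(f"pics/{n}0.png",r["color"])
    print(n,r["K"].tolist(),r["pose"].round(3).tolist())
pickle.dump(d,open("c0.pkl","wb"))
print(status.observe())
E
```

```text
pics
scene [[438.692781917748, 0.0, 250.29422891381193], [0.0, 438.692781917748, 189.7343032588024], [0.0, 0.0, 1.0]] [[0.696, 0.527, -0.488, 1.169], [0.718, -0.5, 0.484, -0.587], [0.011, -0.687, -0.726, 0.933], [0.0, 0.0, 0.0, 1.0]]
side [[445.36989967900763, 0.0, 253.3462490176641], [0.0, 445.36989967900763, 193.90181068310594], [0.0, 0.0, 1.0]] [[-0.961, -0.173, 0.217, 0.374], [-0.277, 0.611, -0.742, 0.736], [-0.004, -0.773, -0.635, 0.714], [0.0, 0.0, 0.0, 1.0]]
wrist [[318.1356201890787, 0.0, 259.5431734920909], [0.0, 318.1356201890787, 193.947485903323], [0.0, 0.0, 1.0]] [[0.346, -0.906, -0.242, 0.283], [-0.938, -0.335, -0.088, -0.562], [-0.002, 0.258, -0.966, 0.383], [0.0, 0.0, 0.0, 1.0]]
{'time_s': 0.15, 'joint_pos': array([-1.34307648e+00,  2.21079629e-01,  1.52732859e+00, -8.85321944e-06,
        1.39473606e+00, -1.26092584e-01]), 'joint_velocities': array([ 9.12886029e-05, -8.11026857e-04, -3.77327086e-03,  8.75508121e-04,
        5.31873077e-04,  6.88767789e-04]), 'joint_efforts': array([ 4.44291481e-04, -4.95191073e+01, -3.87881219e+01,  7.00210501e-02,
        5.31069771e-02, -7.30562124e-05]), 'ee_pos': array([ 0.21642238, -0.58575626,  0.18427759]), 'eef_rot': array([-0.57982361,  0.40461257, -0.40379422,  0.58055445]), 'force': array([-0.55657104, -1.17104416,  0.65520404]), 'wrist_torque': array([-0.03432534, -0.00895694, -0.04842502]), 'finger_gap': 0.08718442912421008}
```

View pics/scene0.png

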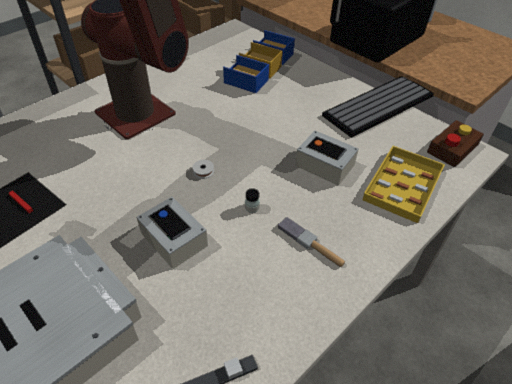

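View pics/side0.png

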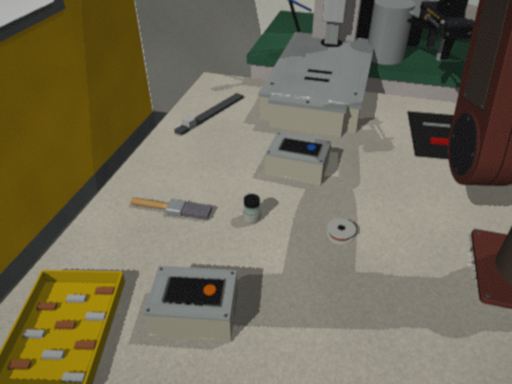

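```bash
cat > h.py <<'E'
import cv2,numpy as np
def mask(c,which):
    h=cv2.cvtColor(c,cv2.COLOR_BGR2HSV)
    return cv2.inRange(h,(5,150,110),(20,255,255)) if which=="o" else cv2.inRange(h,(95,120,60),(130,255,255))
def blobs(c,which,mn=25):
    n,l,s,ce=cv2.connectedComponentsWithStats(mask(c,which))
    return [(s[i,4],ce[i],s[i,:4]) for i in range(1,n) if s[i,4]>=mn]
def cast(r,uv,z):
    P=r["pose"]; d=P[:3,:3]@np.linalg.solve(r["K"],[uv[0],uv[1],1]); o=P[:3,3]
    return o+d*(z-o[2])/d[2]
def depthpt(r,uv):
    z=r["range_z"][int(round(uv[1])),int(round(uv[0]))]
    return (r["pose"]@np.r_[np.linalg.solve(r["K"],[uv[0],uv[1],1])*z,1])[:3]
E
python3 - <<'E'
import pickle;from h import *
from scipy.spatial.transform import Rotation as R
d=pickle.load(open("c0.pkl","rb"))
for n in d:
  for w in "ob":
    for a,c,s in blobs(d[n]["color"],w): print(n,w,a,c.round(1),s,cast(d[n],c,.076).round(4),depthpt(d[n],c).round(4))
print(R.from_quat([-0.57982361,0.40461257,-0.40379422,0.58055445]).as_matrix().round(3))
E
```

```text
scene o 28 [318.1 142.1] [315 140   7   5] [0.5911 0.2697 0.076 ] [0.5918 0.2687 0.077 ]
scene b 212 [278.   37.5] [264  30  31  17] [0.065  0.6504 0.076 ] [0.0332 0.6862 0.0512]
scene b 48 [271.   45.8] [257  40  28  15] [0.0923 0.5819 0.076 ] [0.0801 0.5951 0.0664]
scene b 832 [247.8  74.8] [224  56  45  37] [0.1798 0.372  0.076 ] [0.1704 0.3811 0.0679]
scene b 55 [162.8 213.4] [158 210  10   8] [ 0.4984 -0.2354  0.076 ] [ 0.499  -0.2357  0.0767]
side o 99 [209.3 289.4] [204 285  12  10] [0.5935 0.2712 0.076 ] [0.5928 0.2729 0.0783]
side o 112 [103.4 289.8] [ 95 287  19   7] [0.7757 0.3241 0.076 ] [0.8148 0.2839 0.0138]
side o 90 [ 46.6 304.9] [ 38 302  18   8] [0.8534 0.3801 0.076 ] [0.8991 0.3462 0.0152]
side o 125 [ 64.1 324.1] [ 55 321  20   8] [0.8012 0.4055 0.076 ] [0.8435 0.3727 0.0128]
side o 123 [ 84.  343.7] [ 74 341  21   8] [0.7486 0.4286 0.076 ] [0.7856 0.3982 0.013 ]
side o 102 [ 19.3 363.2] [ 11 360  18   7] [0.8261 0.4857 0.076 ] [0.8703 0.4612 0.0136]
side b 53 [311.  146.7] [307 144   9   7] [ 0.502  -0.2344  0.076 ] [ 0.5012 -0.2284  0.08  ]
wrist o 366 [445.5 272.7] [428 242  27  53] [ 0.1926 -0.8066  0.076 ] [ 0.2614 -0.6193  0.3113]
wrist o 1027 [449.  314.1] [367 305 145  18] [ 0.1488 -0.835   0.076 ] [ 0.2548 -0.6186  0.3196]
[[ 0.346 -0.     0.938]
 [-0.938  0.002  0.346]
 [-0.002 -1.     0.   ]]
```

The orange pad sits at about (318,142) in scene and (209,289) in side, on the box at y≈+0.27, and both views agree. The blue pad is at (163,213) in scene. The jar, brush and reel stand clear of the route. Next I need the hinge direction.

```bash
python3 - <<'E'
import pickle;from h import *
d=pickle.load(open("c0.pkl","rb"))
for n,pc in (("side",(209.3,289.4)),("scene",(318.1,142.1))):
    r=d[n]; g=cv2.cvtColor(r["color"],cv2.COLOR_BGR2GRAY)
    m=cv2.inRange(g,0,60)|mask(r["color"],"o"); m=cv2.morphologyEx(m,cv2.MORPH_CLOSE,np.ones((3,3)))
    k,l=cv2.connectedComponents(m); i=l[int(pc[1]),int(pc[0])]
    v,u=np.where(l==i); P=np.array([cast(r,p,.072)[:2] for p in zip(u,v)],np.float32)
    c=P.mean(0); print(n,len(u),c,cv2.minAreaRect(P)); pad=cast(r,pc,.076)[:2]
    e=c-pad; print("to hinge deg",np.degrees(np.arctan2(e[1],e[0])),np.linalg.norm(e))
E
```

```text
side 1456 [0.62044126 0.2788503 ] ((0.6207625865936279, 0.27864453196525574), (0.10205129534006119, 0.05905023589730263), 12.048552513122559)
to hinge deg 15.783945833349357 0.027990969753647406
scene 423 [0.6217625 0.2707478] ((0.6214198470115662, 0.27093908190727234), (0.10007347166538239, 0.057312335819005966), 10.75623893737793)
to hinge deg 2.0471169224402583 0.030565625637386525
```

Call:
jog_arm:
  moves:
    - [0, 0, 0, -0.015, 0, 0.015, 1]
    - [0, 0, 0, -0.045, 0, 0.043, 1]
    - [0, 0, 0, -0.075, 0, 0.072, 1]
    - [0, 0, 0, -0.105, 0, 0.101, 1]
    - [0, 0, 0, -0.135, 0, 0.13, 1]
    - [0, 0, 0, -0.165, 0, 0.159, 1]
    - [0, 0, 0, -0.195, 0, 0.188, 1]
    - [0, 0, 0, -0.225, 0, 0.217, 1]
    - [0, 0, 0, -0.255, 0, 0.245, 1]
    - [0, 0, 0, -0.285, 0, 0.274, 1]
    - [0, 0, 0, -0.315, 0, 0.303, 1]
    - [0, 0, 0, -0.337, 0, 0.324, 1]
  newtons: 10

```text
time_s: 1.35
ee_pos: [0.4041, -0.1556, 0.1851]
eef_rot: [-0.58, 0.404, -0.404, 0.581]
force: [-0.2, -0.1, -0.1]
finger_gap: 0.0027
```

Call:
jog_arm:
  moves:
    - [0, 0, 0, -0.02, 0, 0.019, 1]
    - [0, 0, 0, -0.05, 0, 0.048, 1]
    - [0, 0, 0, -0.08, 0, 0.077, 1]
    - [0, 0, 0, -0.11, 0, 0.106, 1]
    - [0, 0, 0, -0.14, 0, 0.135, 1]
    - [0, 0, 0, -0.17, 0, 0.164, 1]
    - [0, 0, 0, -0.2, 0, 0.193, 1]
    - [0, 0, 0, -0.23, 0, 0.221, 1]
    - [0, 0, 0, -0.265, 0, 0.255, 1]
    - [0, 0, 0, -0.3, 0, 0.289, 1]
    - [0, 0, 0, -0.325, 0, 0.313, 1]
    - [0, 0, 0, -0.336, 0, 0.324, 1]

```text
time_s: 2.55
ee_pos: [0.5914, 0.2727, 0.1843]
eef_rot: [0.581, -0.404, 0.403, -0.581]
force: [-0.4, -0.5, -0.6]
finger_gap: 0.0004
```

Call:
jog_arm:
  moves:
    - [0, 0, 0, 0.001, 0.015, 0, 1]
    - [0, 0, 0, 0.002, 0.035, 0, 1]
    - [0, 0, 0, 0.002, 0.055, 0, 1]
    - [0, 0, 0, 0.002, 0.075, 0, 1]
    - [0, 0, 0, 0.002, 0.09, 0, 1]
    - [0, 0, 0, 0.002, 0.1, 0, 1]
    - [0, 0, 0, 0.002, 0.1, 0, 1]
    - [0, 0, 0, 0.002, 0.1, 0, 1]

```text
time_s: 3.35
ee_pos: [0.5922, 0.2675, 0.0856]
eef_rot: [-0.58, 0.404, -0.404, 0.58]
force: [0.8, 0.7, 1.1]
finger_gap: 0.0005
```

```bash
python3 - <<'E'
from station import *
import cv2
r=read_camera("side")["color"][220:384,100:300]; s=read_camera("scene")["color"][80:230,240:440]
a=cv2.resize(r,None,fx=3,fy=3);b=cv2.resize(s,None,fx=3,fy=3)
cv2.imwrite("pics/side1.png",a);cv2.imwrite("pics/scene1.png",b)
o=status.observe();print(o["ee_pos"],o["force"])
E
```

```text
[0.59288618 0.26784603 0.08652128] [-0.00073829 -0.00969205 -0.38107417]
```

View pics/side1.png

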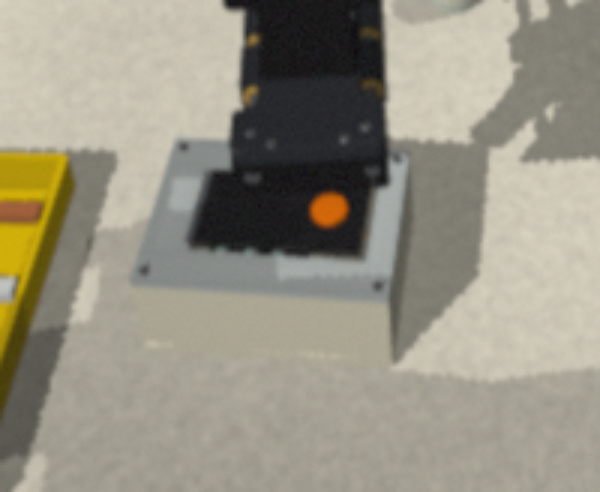

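View pics/scene1.png

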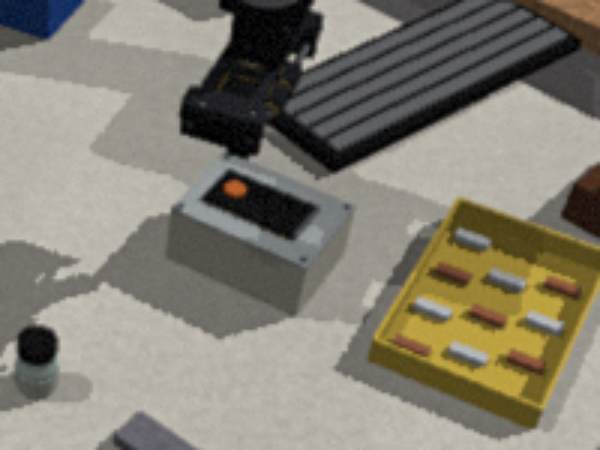

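The pad looks unobstructed although the TCP should be 10 mm above it, and I can't see the fingers. I'll check this before pressing.

```bash
python3 - <<'E'
from station import *
from h import *
o=status.observe();print(o["ee_pos"],o["joint_pos"].round(3),o["finger_gap"])
for n in("side","scene","wrist"):
    r=read_camera(n);T=np.linalg.inv(r["pose"])
    for k in (0,.019,.07,.15):
        p=o["ee_pos"]+[0,0,k]; q=r["K"]@(T[:3,:3]@p+T[:3,3]); print(n,k,(q[:2]/q[2]).round(1),q[2].round(3))
    print([ (a,c.round(1),cast(r,c,.076).round(4),depthpt(r,c).round(3)) for a,c,s in blobs(r["color"],"o")][:2])
    if n=="side":
        for uv in ((200,270),(205,275),(205,250),(209,240),(180,270),(225,270),(203,285)): print(uv,depthpt(r,uv).round(3))
    if n=="wrist": cv2.imwrite("pics/wrist1.png",r["color"]); print(r["pose"].round(3))
E
```

```text
[0.59288618 0.26784603 0.08652128] [ 0.303  0.36   1.546 -0.     1.233  1.52 ] 0.00044882877135390454
side 0 [209.9 284.2] 0.793
side 0.019 [209.2 277.3] 0.781
side 0.07 [207.1 257.4] 0.748
side 0.15 [203.5 222.6] 0.698
[(np.int32(117), array([209.1, 289.5]), array([0.5937, 0.2716, 0.076 ]), array([0.592, 0.275, 0.08 ])), (np.int32(126), array([104.1, 290. ]), array([0.7743, 0.3241, 0.076 ]), array([0.812, 0.285, 0.016]))]
(200, 270) [0.564 0.358 0.234]
(205, 275) [0.559 0.354 0.22 ]
(205, 250) [0.569 0.323 0.238]
(209, 240) [0.567 0.311 0.248]
(180, 270) [0.59  0.367 0.235]
(225, 270) [0.531 0.345 0.229]
(203, 285) [0.608 0.265 0.075]
scene 0 [318.6 139.9] 1.31
scene 0.019 [319.4 135. ] 1.296
scene 0.07 [321.6 121.2] 1.259
scene 0.15 [325.3  97.8] 1.201
[(np.int32(29), array([318. , 142.2]), array([0.5914, 0.2689, 0.076 ]), array([0.592, 0.269, 0.076]))]
wrist 0 [259.3 218.9] 0.211
wrist 0.019 [259.3 229.3] 0.192
wrist 0.07 [259.2 270.5] 0.143
wrist 0.15 [259.  460.2] 0.066
[(np.int32(695), array([255.6, 212.2]), array([0.5931, 0.2707, 0.076 ]), array([0.593, 0.271, 0.075])), (np.int32(75), array([276.7, 249.5]), array([0.572 , 0.2469, 0.076 ]), array([0.627, 0.276, 0.211]))]
[[ 0.346 -0.907 -0.24   0.658]
 [-0.938 -0.335 -0.089  0.292]
 [ 0.     0.256 -0.967  0.286]
 [ 0.     0.     0.     1.   ]]
```

View pics/wrist1.png

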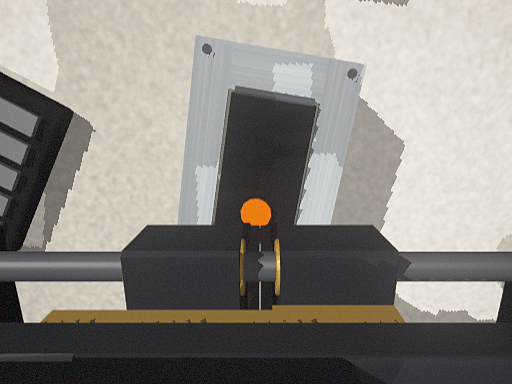

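The wrist view shows the pad at (256,212), just ahead of the closed tips at (260,222). The side view is blocked by the gripper body. Alignment is within 3 mm, so I'll correct that and feel my way down.

Call:
jog_arm:
  moves:
    - [0, 0, 0, -0.003, 0.003, 0.001, 1]
    - [0, 0, 0, -0.003, 0.006, 0.001, 1]
    - [0, 0, 0, -0.003, 0.008, 0.001, 1]
    - [0, 0, 0, -0.003, 0.009, 0.001, 1]
    - [0, 0, 0, -0.003, 0.01, 0.001, 1]
    - [0, 0, 0, -0.003, 0.011, 0.001, 1]
    - [0, 0, 0, -0.003, 0.011, 0.001, 1]

```text
time_s: 4.3
ee_pos: [0.5917, 0.2707, 0.074]
eef_rot: [0.58, -0.404, 0.404, -0.58]
force: [0.3, 0.9, 0.6]
finger_gap: 0.0006
```

```bash
python3 - <<'E'
from station import *
import cv2
r=read_camera("wrist")["color"][130:330,130:390]
cv2.imwrite("pics/wrist2.png",cv2.resize(r,None,fx=3,fy=3))
o=status.observe();print(o["ee_pos"],o["force"])
E
```

```text
[0.59179844 0.27077224 0.07408641] [0.43574156 0.33305815 0.64685844]
```

View pics/wrist2.png

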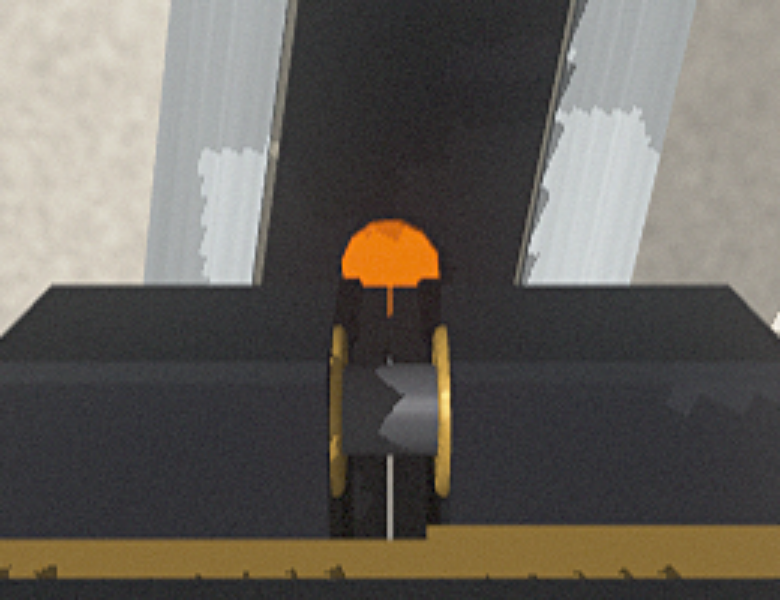

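The tips are centred laterally on the pad, covering its rear half. There is no clear contact force yet, so I'll go on down in 1 mm steps.

Call:
jog_arm:
  moves:
    - [0, 0, 0, 0, 0.001, 0, 1]
    - [0, 0, 0, 0, 0.002, 0, 1]
    - [0, 0, 0, 0, 0.002, 0, 1]

```text
time_s: 4.65
ee_pos: [0.5917, 0.2708, 0.0719]
eef_rot: [0.58, -0.404, 0.404, -0.58]
force: [-0.0, 0.6, 0.4]
finger_gap: 0.0004
```

Call:
jog_arm:
  moves:
    - [0, 0, 0, 0, 0.001, 0, 1]
    - [0, 0, 0, 0, 0.002, 0, 1]
    - [0, 0, 0, 0, 0.002, 0, 1]

```text
time_s: 4.95
ee_pos: [0.5917, 0.2708, 0.0699]
eef_rot: [0.58, -0.404, 0.404, -0.58]
force: [-0.1, 0.5, -0.2]
finger_gap: 0.0002
```

```bash
python3 - <<'E'
from station import *
import cv2
im=read_camera("wrist")["color"]; im2=read_camera("side")["color"]
cv2.imwrite("pics/wrist3.png",cv2.resize(im[130:330,130:390],None,fx=3,fy=3))
cv2.imwrite("pics/side3.png",cv2.resize(im2[220:384,100:300],None,fx=3,fy=3))
o=status.observe();print(o["ee_pos"],o["force"],o["wrist_torque"])
E
```

```text
[0.59175903 0.27083871 0.07009344] [ 0.85190556  0.5384932  -0.42613663] [-0.02907639 -0.03997738  0.00785413]
```

View pics/wrist3.png

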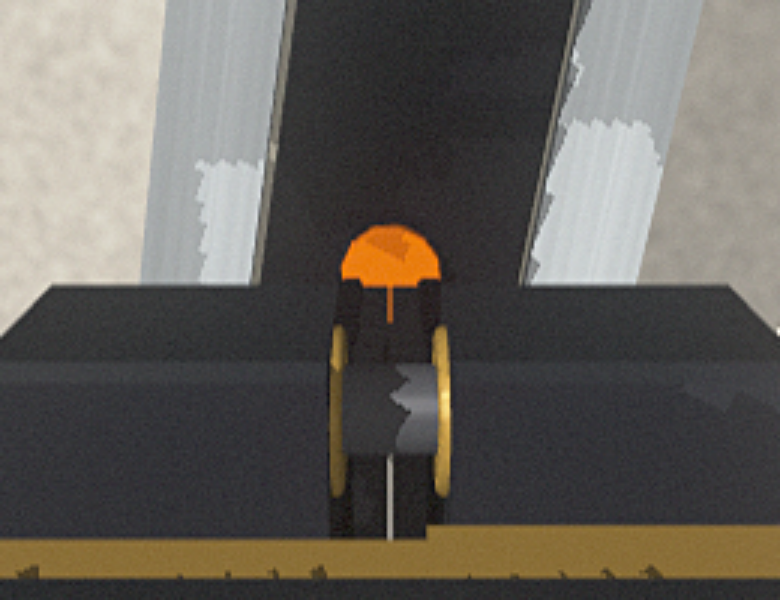

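View pics/side3.png

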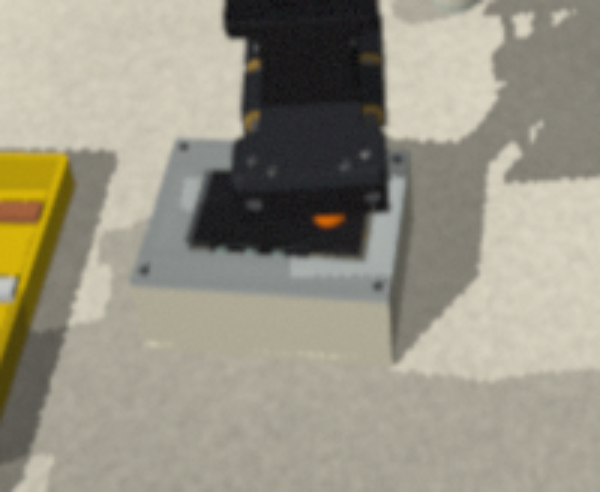

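No force at z=0.070, so the real tips must sit higher than the nominal TCP, or there is a bias somewhere. I'll check the tip height with wrist depth.

```bash
python3 - <<'E'
from station import *
from h import *
r=read_camera("wrist");o=status.observe()
for u in (250,254,259.5,265,270):
    for v in (210,217,223,226,228,231,235): print((u,v),(depthpt(r,(u,v))-o["ee_pos"]).round(4),r["color"][int(v),int(u)])
E
```

```text
(250, 210) [0.0055 0.0082 0.0056] [  5 125 244]
(250, 217) [0.0014 0.0067 0.0068] [  8 122 233]
(250, 223) [0.0091 0.0085 0.039 ] [ 38 110 216]
(250, 226) [0.0086 0.0082 0.042 ] [40 33 36]
(250, 228) [0.0077 0.0079 0.0424] [35 31 38]
(250, 231) [0.0077 0.0078 0.0467] [31 37 41]
(250, 235) [0.0073 0.0075 0.0508] [43 41 45]
(254, 210) [0.0066 0.0059 0.0062] [  7 102 208]
(254, 217) [0.0023 0.0043 0.0066] [ 14 124 232]
(254, 223) [-0.002   0.0028  0.0053] [ 14 131 241]
(254, 226) [0.0082 0.0059 0.0391] [45 33 29]
(254, 228) [0.0085 0.0059 0.0426] [42 46 49]
(254, 231) [0.0083 0.0058 0.0464] [48 44 58]
(254, 235) [0.0087 0.0058 0.0526] [43 41 47]
(259.5, 210) [0.0075 0.0025 0.0053] [ 23 106 207]
(259.5, 217) [0.003  0.0009 0.0052] [  8 125 234]
(259.5, 223) [-0.0008 -0.0006  0.0051] [ 13 127 237]
(259.5, 226) [0.0097 0.0033 0.0404] [ 35  83 146]
(259.5, 228) [0.0093 0.0032 0.0422] [ 31  88 159]
(259.5, 231) [0.0095 0.0032 0.0469] [ 35  86 159]
(259.5, 235) [0.0091 0.0031 0.0513] [ 37  88 162]
(265, 210) [ 0.0089 -0.0007  0.0058] [  9 115 223]
(265, 217) [ 0.0046 -0.0023  0.0063] [ 12 121 232]
(265, 223) [ 0.0007 -0.0038  0.0059] [  6 127 239]
(265, 226) [0.0106 0.0005 0.0399] [37 33 24]
(265, 228) [0.0104 0.0005 0.0424] [44 42 47]
(265, 231) [0.0101 0.0004 0.0458] [40 42 51]
(265, 235) [0.0101 0.0005 0.0514] [40 46 46]
(270, 210) [ 0.01   -0.0037  0.0058] [ 26 132 247]
(270, 217) [ 0.0055 -0.0054  0.0056] [  8 118 230]
(270, 223) [ 0.0125 -0.0017  0.0381] [34 57 93]
(270, 226) [ 0.0127 -0.0014  0.0433] [36 40 39]
(270, 228) [ 0.0127 -0.0013  0.0464] [41 46 49]
(270, 231) [ 0.0126 -0.0012  0.0503] [32 26 37]
(270, 235) [ 0.0129 -0.0009  0.0564] [23 26 31]
```

```bash
python3 - <<'E'
from station import *
from h import *
from scipy.spatial.transform import Rotation as R
o=status.observe();Rt=R.from_quat(o["eef_rot"]).as_matrix()
for n in("wrist","side","scene"):
    r=read_camera(n);v,u=np.mgrid[0:384,0:512];z=r["range_z"].astype(float)
    X=np.stack([(u-r["K"][0,2])/r["K"][0,0]*z,(v-r["K"][1,2])/r["K"][1,1]*z,z],-1).reshape(-1,3)
    W=X@r["pose"][:3,:3].T+r["pose"][:3,3]; L=(W-o["ee_pos"])@Rt
    ok=(z.ravel()>0)&(abs(L[:,0])<.13)&(abs(L[:,2])<.06)&(L[:,1]<-.012)
    L=L[ok]; print(n,len(L))
    for a in np.arange(-.16,-.011,.01):
        s=L[(L[:,1]>=a)&(L[:,1]<a+.01)]
        if len(s): print(round(a,3),len(s),np.percentile(s,[1,50,99],axis=0)[:,[0,2]].round(3).tolist())
E
```

```text
wrist 67074
-0.16 9950 [[-0.046, 0.021], [-0.007, 0.026], [0.045, 0.027]]
-0.15 21047 [[-0.051, 0.02], [0.005, 0.026], [0.05, 0.027]]
-0.14 17195 [[-0.047, 0.023], [-0.005, 0.027], [0.033, 0.038]]
-0.13 13348 [[-0.067, 0.024], [-0.001, 0.032], [0.065, 0.038]]
-0.12 3202 [[-0.079, 0.005], [-0.007, 0.038], [0.079, 0.038]]
-0.11 738 [[-0.08, 0.003], [-0.078, 0.011], [0.08, 0.035]]
-0.1 52 [[-0.005, -0.001], [-0.005, 0.004], [0.005, 0.009]]
-0.09 688 [[-0.005, -0.009], [-0.0, -0.002], [0.005, 0.005]]
-0.08 12 [[-0.006, 0.01], [-0.002, 0.011], [0.006, 0.012]]
-0.07 250 [[-0.006, 0.007], [0.0, 0.01], [0.007, 0.012]]
-0.06 283 [[-0.008, 0.007], [0.0, 0.01], [0.008, 0.012]]
-0.05 244 [[-0.008, 0.009], [0.0, 0.01], [0.009, 0.012]]
-0.04 65 [[-0.008, 0.01], [0.001, 0.01], [0.009, 0.012]]
side 16489
-0.16 1203 [[-0.095, -0.034], [-0.073, 0.001], [-0.026, 0.037]]
-0.15 256 [[-0.096, -0.035], [-0.094, -0.003], [-0.024, 0.037]]
-0.14 437 [[-0.094, -0.036], [-0.025, -0.014], [0.028, 0.039]]
-0.13 250 [[-0.088, -0.036], [-0.04, -0.012], [0.08, 0.039]]
-0.12 229 [[-0.088, -0.035], [-0.086, -0.001], [0.08, 0.038]]
-0.11 14 [[-0.087, -0.028], [-0.086, 0.006], [-0.084, 0.035]]
scene 4985
-0.16 177 [[-0.087, -0.034], [0.042, 0.006], [0.095, 0.036]]
-0.15 363 [[-0.09, -0.035], [0.066, 0.007], [0.097, 0.036]]
-0.14 187 [[-0.077, -0.037], [0.028, 0.007], [0.096, 0.037]]
-0.13 188 [[-0.083, -0.038], [0.028, 0.024], [0.089, 0.037]]
-0.12 110 [[-0.083, -0.036], [0.085, 0.016], [0.09, 0.037]]
-0.11 23 [[-0.057, -0.036], [0.086, 0.003], [0.087, 0.036]]
-0.05 6 [[0.008, -0.005], [0.01, 0.002], [0.012, 0.009]]
-0.04 5 [[0.007, -0.009], [0.008, 0.0], [0.009, 0.009]]
```

From the depth data, the tips are about 37 mm above the reported TCP and the body about 107 mm above it (70 mm apart, as specified). So the TCP reading is about 37 mm too low along the approach, while laterally it is centred. The pad should then be met at a reported z of about 0.039, and I'll go by force.

Call:
jog_arm:
  moves:
    - [0, 0, 0, 0, 0.005, 0, 1]
    - [0, 0, 0, 0, 0.011, 0, 1]
    - [0, 0, 0, 0, 0.017, 0, 1]
    - [0, 0, 0, 0, 0.022, 0, 1]
    - [0, 0, 0, 0, 0.024, 0, 1]
    - [0, 0, 0, 0, 0.024, 0, 1]

```text
time_s: 5.85
ee_pos: [0.5914, 0.2707, 0.0454]
eef_rot: [0.58, -0.404, 0.404, -0.58]
force: [0.5, 0.0, -0.3]
finger_gap: 0.0005
```

```bash
python3 - <<'E'
from station import *
from h import *
r=read_camera("wrist");im=r["color"]
cv2.imwrite("pics/wrist4.png",cv2.resize(im[130:330,130:390],None,fx=3,fy=3))
o=status.observe();print(o["ee_pos"],o["force"])
for v in (218,220,222,224,226,228,230,232): print(v,depthpt(r,(255,v)).round(4))
E
```

```text
[0.59169558 0.27079265 0.04586903] [-0.58804283 -0.62203354  0.09474946]
218 [0.6011 0.2767 0.0756]
220 [0.6002 0.2764 0.0762]
222 [0.5988 0.2759 0.0754]
224 [0.5978 0.2755 0.0756]
226 [0.5994 0.2759 0.0831]
228 [0.6001 0.2761 0.088 ]
230 [0.6001 0.2761 0.0909]
232 [0.5995 0.2759 0.092 ]
```

View pics/wrist4.png

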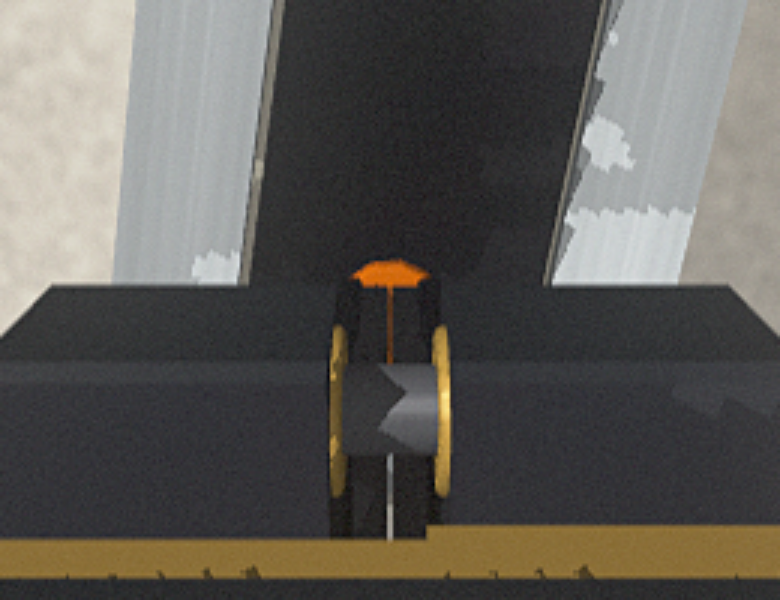

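Tip depth is 0.083 m, 7 mm above the pad, as predicted. I'll step down with force readings.

Call:
jog_arm:
  moves:
    - [0, 0, 0, 0, 0.002, 0, 1]
    - [0, 0, 0, 0, 0.004, 0, 1]
    - [0, 0, 0, 0, 0.006, 0, 1]
    - [0, 0, 0, 0, 0.008, 0, 1]
    - [0, 0, 0, 0, 0.008, 0, 1]

```text
time_s: 6.4
ee_pos: [0.5918, 0.2708, 0.038]
eef_rot: [0.58, -0.404, 0.404, -0.58]
force: [-0.2, 0.7, 1.3]
finger_gap: 0.0003
```

Call:
jog_arm:
  moves:
    - [0, 0, 0, 0, 0.001, 0, 1]
    - [0, 0, 0, 0, 0.002, 0, 1]
    - [0, 0, 0, 0, 0.002, 0, 1]

```text
time_s: 6.7
ee_pos: [0.5917, 0.2708, 0.0361]
eef_rot: [0.58, -0.404, 0.404, -0.58]
force: [-1.0, -0.7, 1.7]
finger_gap: 0.0006
```

Call:
jog_arm:
  moves:
    - [0, 0, 0, 0, 0.001, 0, 1]
    - [0, 0, 0, 0, 0.002, 0, 1]
    - [0, 0, 0, 0, 0.002, 0, 1]

```text
time_s: 7.0
ee_pos: [0.5918, 0.2708, 0.034]
eef_rot: [-0.58, 0.404, -0.404, 0.58]
force: [-1.2, -0.6, 2.4]
finger_gap: 0.0003
```

```bash
python3 - <<'E'
from station import *
from h import *
r=read_camera("wrist");im=r["color"]
cv2.imwrite("pics/wrist5.png",cv2.resize(im[130:330,130:390],None,fx=3,fy=3))
o=status.observe();print(o["ee_pos"],o["force"])
for v in (216,218,220,222,224,226,228,230): print(v,depthpt(r,(255,v)).round(4),im[v,255])
E
```

```text
[0.59178146 0.27085615 0.03405216] [-0.70254372 -0.36057795  1.58296321]
216 [0.6038 0.2776 0.0678] [35 34 35]
218 [0.6024 0.2771 0.0668] [37 36 38]
220 [0.6014 0.2768 0.0672] [29 26 22]
222 [0.601  0.2766 0.0691] [ 10  83 166]
224 [0.6006 0.2764 0.0711] [ 34 105 205]
226 [0.6003 0.2763 0.0733] [40 25 20]
228 [0.6002 0.2762 0.0759] [33 31 33]
230 [0.6005 0.2762 0.0795] [41 32 37]
```

View pics/wrist5.png

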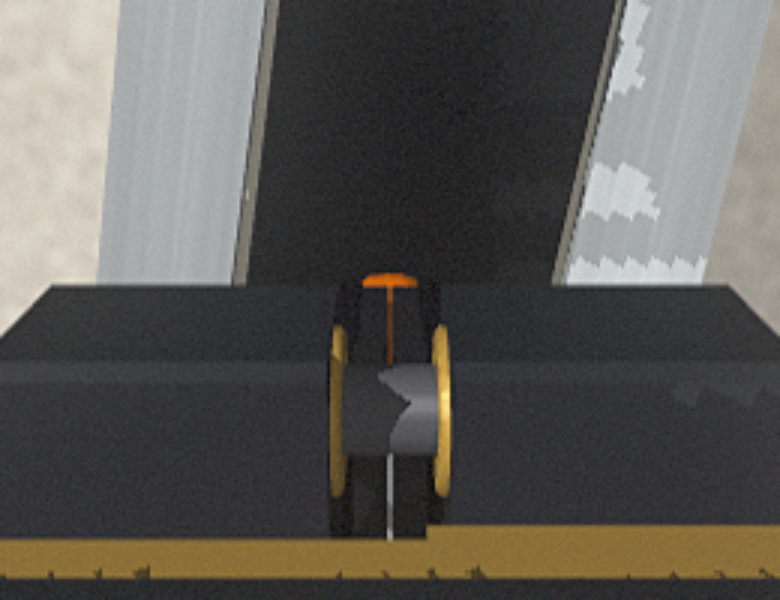

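Hatch depth near the pad reads about 0.067, down from 0.072, so it has sunk 4–5 mm under a gentle 2 N. I'll add 1.5 mm for margin and then back off straight up.

Call:
jog_arm:
  moves:
    - [0, 0, 0, 0, 0.001, 0, 1]
    - [0, 0, 0, 0, 0.0015, 0, 1]
    - [0, 0, 0, 0, 0.002, 0, 1]
    - [0, 0, 0, 0, 0.002, 0, 1]

```text
time_s: 7.45
ee_pos: [0.5918, 0.2708, 0.0321]
eef_rot: [-0.58, 0.404, -0.404, 0.58]
force: [-1.7, -1.0, 2.4]
finger_gap: 0.0008
```

Call:
jog_arm:
  moves:
    - [0, 0, 0, 0, -0.002, 0, 1]
    - [0, 0, 0, 0, -0.006, 0, 1]
    - [0, 0, 0, 0, -0.012, 0, 1]
    - [0, 0, 0, 0, -0.018, 0, 1]
    - [0, 0, 0, 0, -0.024, 0, 1]
    - [0, 0, 0, 0, -0.03, 0, 1]
    - [0, 0, 0, 0, -0.03, 0, 1]

```text
time_s: 8.15
ee_pos: [0.5924, 0.271, 0.0635]
eef_rot: [-0.58, 0.404, -0.405, 0.581]
force: [-1.0, 0.7, 1.5]
finger_gap: 0.0005
```

```bash
python3 - <<'E'
from station import *
from h import *
r=read_camera("wrist");im=r["color"];s=read_camera("side")["color"]
a=cv2.resize(im[130:330,130:390],None,fx=1.5,fy=1.5); b=cv2.resize(s[220:384,100:300],(390,300))
cv2.imwrite("pics/w6.png",np.hstack([a,b]))
o=status.observe();print(o["ee_pos"],o["force"])
E
```

```text
[0.59175249 0.2708325  0.06230862] [ 0.45514294 -0.43593265  1.02544069]
```

View pics/w6.png

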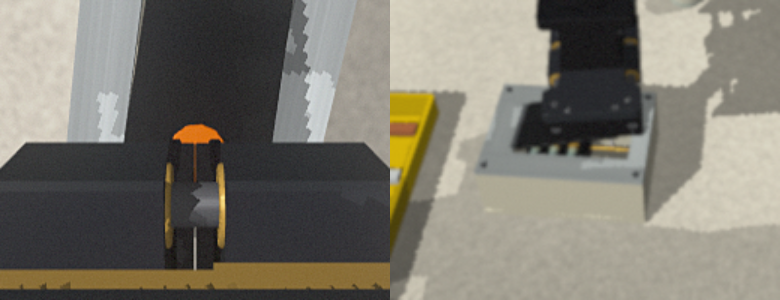

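The latch has let go: the side view shows the opening uncovered and the hatch following the fingers. I'll keep backing off upward, well clear.

Call:
jog_arm:
  moves:
    - [0, 0, 0, 0, -0.006, 0, 1]
    - [0, 0, 0, 0, -0.012, 0, 1]
    - [0, 0, 0, 0, -0.018, 0, 1]
    - [0, 0, 0, 0, -0.024, 0, 1]
    - [0, 0, 0, 0, -0.03, 0, 1]
    - [0, 0, 0, 0, -0.036, 0, 1]
    - [0, 0, 0, 0, -0.05, 0, 1]
    - [0, 0, 0, 0, -0.07, 0, 1]
    - [0, 0, 0, 0, -0.095, 0, 1]
    - [0, 0, 0, 0, -0.115, 0, 1]
    - [0, 0, 0, 0, -0.13, 0, 1]
    - [0, 0, 0, 0, -0.13, 0, 1]

```text
time_s: 9.45
ee_pos: [0.5934, 0.2714, 0.1958]
eef_rot: [-0.579, 0.403, -0.405, 0.582]
force: [0.5, 0.2, 0.3]
finger_gap: 0.0005
```

Call:
jog_arm:
  moves:
    - [0, 0, 0, 0, 0, 0, 1]
    - [0, 0, 0, 0, 0, 0, 1]
    - [0, 0, 0, 0, 0, 0, 1]
    - [0, 0, 0, 0, 0, 0, 1]
    - [0, 0, 0, 0, 0, 0, 1]
    - [0, 0, 0, 0, 0, 0, 1]
    - [0, 0, 0, 0, 0, 0, 1]
    - [0, 0, 0, 0, 0, 0, 1]
    - [0, 0, 0, 0, 0, 0, 1]
    - [0, 0, 0, 0, 0, 0, 1]
    - [0, 0, 0, 0, 0, 0, 1]
    - [0, 0, 0, 0, 0, 0, 1]

```text
time_s: 10.65
ee_pos: [0.5918, 0.2708, 0.1922]
eef_rot: [-0.58, 0.404, -0.404, 0.58]
force: [0.3, -0.4, -0.4]
finger_gap: 0.0006
```

```bash
cat > look.py <<'E'
import sys,pickle
from station import *
from h import *
d0=pickle.load(open("c0.pkl","rb")); t=sys.argv[1]
o=status.observe();print(o["time_s"],o["ee_pos"],o["force"])
for n in ("scene","side"):
    r=read_camera(n); cv2.imwrite(f"pics/{n}{t}.png",r["color"])
    for w in "ob": print(n,w,[(a,c.round(1),depthpt(r,c).round(3)) for a,c,s in blobs(r["color"],w) if .02<depthpt(r,c)[2]<.16 and depthpt(r,c)[0]>.45])
E
python3 look.py 7
```

```text
10.65 [0.5918011  0.27083844 0.19215779] [ 0.33036371 -0.44122654 -0.41828069]
scene o [(np.int32(34), array([326.6, 132.2]), array([0.612, 0.274, 0.124]))]
scene b [(np.int32(54), array([162.9, 213.4]), array([ 0.498, -0.235,  0.075]))]
side o [(np.int32(82), array([195.2, 270.8]), array([0.613, 0.277, 0.127]))]
side b [(np.int32(55), array([311. , 146.8]), array([ 0.502, -0.232,  0.077]))]
```

Call:
jog_arm:
  moves:
    - [0, 0, 0, 0, 0, 0, 1]
    - [0, 0, 0, 0, 0, 0, 1]
    - [0, 0, 0, 0, 0, 0, 1]
    - [0, 0, 0, 0, 0, 0, 1]
    - [0, 0, 0, 0, 0, 0, 1]
    - [0, 0, 0, 0, 0, 0, 1]
    - [0, 0, 0, 0, 0, 0, 1]
    - [0, 0, 0, 0, 0, 0, 1]
    - [0, 0, 0, 0, 0, 0, 1]
    - [0, 0, 0, 0, 0, 0, 1]
    - [0, 0, 0, 0, 0, 0, 1]
    - [0, 0, 0, 0, 0, 0, 1]

```text
time_s: 11.95
ee_pos: [0.5918, 0.2708, 0.1921]
eef_rot: [-0.58, 0.404, -0.404, 0.58]
force: [-0.5, 0.6, -0.4]
finger_gap: 0.0007
```

```bash
python3 look.py 8
```

```text
11.95 [0.59182119 0.2708414  0.19214364] [-0.54044196  0.60084488 -0.41064521]
scene o [(np.int32(33), array([326.6, 132.1]), array([0.612, 0.274, 0.124]))]
scene b [(np.int32(57), array([162.9, 213.5]), array([ 0.501, -0.237,  0.079]))]
side o [(np.int32(82), array([195.2, 270.8]), array([0.613, 0.278, 0.127]))]
side b [(np.int32(55), array([311. , 146.8]), array([ 0.501, -0.229,  0.079]))]
```

View pics/scene8.png

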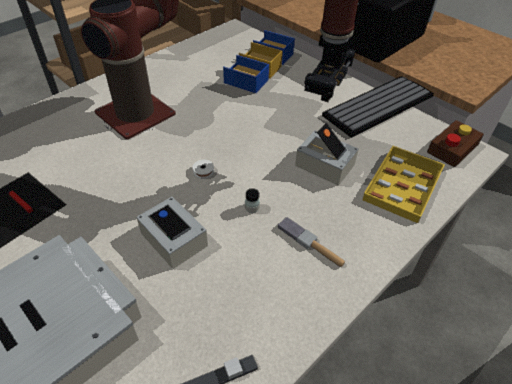

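View pics/side8.png

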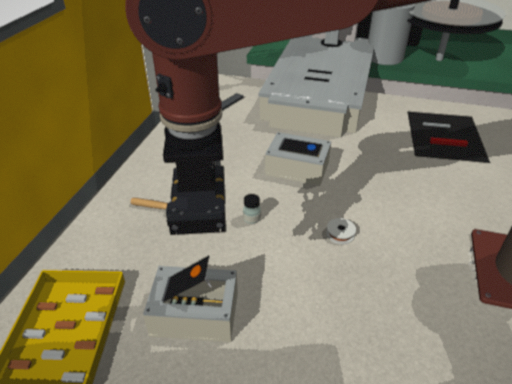

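The hatch stands wide open: its pad is at (326,132) in scene, 50 mm up, and did not move between looks 1.3 s apart. The blue pad, jar, brush and reel are where they were, and the arm is about 100 mm clear with about 2.5 s held.

```bash
python3 -c "
from station import robot;print(robot.sign_off())"
```

```text
the job is handed in; nothing more can be done
None
```

I pressed the orange pad with closed fingertips until the latch let go, then backed straight up, and the fuse hatch sprang open. I handed the job in at about 12 s; no verdict is reported.

**Pressing:** the pad sank about 6 mm by my estimate, with at most about 2.5 N on the wrist.

**Last checks:**
- **Fuse hatch:** the orange pad stood at z ≈ 0.125 m, about 50 mm higher and 20 mm nearer the hinge. It was in the same place in two looks 1.3 s apart, during about 2.5 s with the arm held clear and no contact force beyond noise.
- **Blue-pad hatch:** shut, with its pad unmoved to within a pixel.
- **Jar, brush and reel:** they looked unmoved in the pictures, but I did not measure their positions in numbers.

**What disagreed:** the real fingertips sat about 37 mm higher than the reported TCP. I found this from the missing contact force and the wrist camera's depth readings, and went by depth and force for the press.

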